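# Lock the banding wheel: find the socket that fits

### The job

Drop the steel lock plate into the square pocket in the top of the banding wheel so that it sits fully down, flat and square. Then try the sockets on the plate's hex nut until one fits, standing any that do not fit back upright on their wooden board, and finish while still gripping the one that fits, pushed fully home over the nut and upright; leave the cup, jar and rib alone.

Things in the scene. Friction and masses are not known exactly. Their poses are not given: they have to be found in the camera images.
- lock_plate: Loose steel plate 60 x 60 x 12 mm lying flat on the bench, with a hex nut welded at its centre on top: 24 mm across flats, 16 mm tall (top at 28 mm), upper 2 mm chamfered. 0.25 to 0.5 kg. Best picked up by the nut. Origin: centre of the underside, z up; x and y square to the plate's edges; nut flats face +x and every 60 degrees from it.
- pocket (a point): Centre of the floor of the square pocket in the fixed banding wheel's round head (200 mm diameter, flat top 95 mm above the bench). Pocket 62 x 62 mm, 8 mm deep, rim bevelled 2 mm; the seated plate stands 4 mm proud of the head. x and y are square to the pocket's sides, z up; the plate may go in any of the four ways. The head does not turn.
- socket_a: One of three sockets, alike outside and unmarked, standing mouth down: steel barrel 38 mm diameter, 42 mm tall, with a 20 x 20 mm square adapter 38 mm tall on top (80 mm in all, 0.2 to 0.45 kg). Its hex mouth, 20 mm deep, is hidden underneath. Origin: centre of the mouth's rim, z up; x, y square to the adapter's faces; mouth flats face +x and every 60 degrees.
- socket_b: One of three sockets, alike outside and unmarked, standing mouth down: steel barrel 38 mm diameter, 42 mm tall, with a 20 x 20 mm square adapter 38 mm tall on top (80 mm in all, 0.2 to 0.45 kg). Its hex mouth, 20 mm deep, is hidden underneath. Origin: centre of the mouth's rim, z up; x, y square to the adapter's faces; mouth flats face +x and every 60 degrees.
- socket_c: One of three sockets, alike outside and unmarked, standing mouth down: steel barrel 38 mm diameter, 42 mm tall, with a 20 x 20 mm square adapter 38 mm tall on top (80 mm in all, 0.2 to 0.45 kg). Its hex mouth, 20 mm deep, is hidden underneath. Origin: centre of the mouth's rim, z up; x, y square to the adapter's faces; mouth flats face +x and every 60 degrees.
- board: Fixed flat wooden board 110 x 280 x 15 mm on which the three sockets stand in a row along its y, 80 mm apart. One socket, not known which, has a mouth 26 mm across flats and drops over the nut (turned to match it within 8 degrees) down to the plate; the others (20, 16 mm) stop on top of the nut. Origin: centre of its underside; x is its short side.
- pot: Bystander: small terracotta cup 72 mm wide, 85 mm tall, beyond the wheel. Leave it alone. Origin: centre of its underside.
- jar: Bystander: amber glass jar 64 mm wide, 90 mm tall. Leave it alone. Origin: centre of its underside.
- rib: Bystander: flat wooden potter's rib, 80 x 40 x 8 mm, lying beyond the wheel. Leave it alone. Origin: centre of its underside, x along it.
There are look-alikes about, which are no part of the job. Leave any orange look-alike of the socket_b alone.

How it is judged:
By the outcome, as a careful person would: the job done as asked, in the order asked, and still so for the second after the job is handed in, while the arm keeps its last pose, push and grip.
It also fails if it takes over 72 s, if anything falls off the work surface, if the arm or the gripper's body presses on something with over 40 N, if the wrist force passes 120 N, or if a joint passes its speed limit or range.

### The arm

A 6-joint arm with a two-finger parallel gripper is mounted at the origin on the work surface. World frame = base frame: x ahead of the robot, y to its left, z up, the work surface at z = 0. Lengths are in mm, angles in degrees, forces in N, time in s.
With the tool pointing down it reaches from about 300 to 750 mm from the base axis. Payload 8.5 kg.
Tool frame: the origin (TCP) lies at the very end of the fingers, on their centre line; the grasp point (between the pads) lies 19 mm behind it; z points along the fingers, y is the line along which they close (so a half turn about z gives the same grasp; the last joint's range is limited). The gripper opens to 88 mm and grips with 3 to 60 N. Pads are 18 mm wide; open, the fingers measure 123 mm over their backs; the gripper's body (75 mm by 187 mm) begins 45 mm behind the grasp point.
Start: joints at [59.513, 21.807, 74.336, -0, 83.858, -12.336], TCP at [171.331, 522.614, 212.748] pointing down, gripper open.
Joint ranges: [-178.18, 178.18], [-50.72, 133.34], [12.68, 142.11], [-81.47, 261.47], [9.98, 163.14], [-165.26, 165.26]. Speed limits (degrees/s): [136.94, 136.94, 180, 180, 180, 180].

### API

Orientations are given as [roll, pitch, yaw] about the fixed x, y, z axes, in that order (R = Rz(yaw) Ry(pitch) Rx(roll)).
In Python, from workcell import * gives the robot as it stands. The module is installed in compiled form; this text tells all that it offers.
- The arm moves only by the tool servo_tool, never from a script. Its argument "steps" is text: rows parted by semicolons, each of 5 numbers parted by spaces: the shift along the tool's x, y, z in mm, then the turn about the tool's z in rad, then the finger opening in mm, from 0 to 88.1. In form: tx ty tz spin jaw; .... A call has 1 to 8 rows; each row shifts and turns the commanded pose from where the row before left it, along the tool's axes as they then stand; what a row does not reach is not made up. A row lasts 1/12 s, in which the tool goes at most 41.7 mm and 7.16 degrees, less where a joint would pass 70% of its speed; a pose out of reach is approached as far as the arm can. A call with a gripper value outside its range is refused whole. The fingers move at their own pace and stop on an object; "grip_force" is the grip in N (left out, the last holds). Time passes only in rows, so rows that do not move let the fingers close. It gives the time, the measured TCP pose, the force, the opening and the grip force at its end, in the units of the state.
- observe(): the state, without advancing time (a new reading comes with each control period).
- read_camera(name): name is "side" or "top"; returns the picture (420x560x3 uint8, red, green, blue); there is no depth.
- camera_params(name): a dict with "mtx" (3x3 intrinsics, pixels), "position" and "rotation" of the camera in the world. Camera axes: x right, y up, looking along -z (the intrinsics and any distortion apply to the point x, -y, -z); pixel columns grow to the right and rows downward; lengths in mm; the calibration is good to about 2 mm. A picture is of the moment at which its call begins. camera_params takes no time and is no camera call.
- job_done(): hands the job in; it is judged then, once.
The state is a dict: "clock": time; "joint_pos": joint angles; "dq": joint speeds; "tau": joint torques, N m; "position": TCP position; "orientation": TCP orientation; "force": force on the tool from outside, world axes, zero at the start; "moment": the same for the moment, N m; "gripper_width": finger opening in mm; "finger_force": force on a finger pad.
Only numpy, scipy, OpenCV 4.12 (cv2) and the standard library are available. Lean on these libraries where they do the work, as an engineer would, in place of code of your own. Each camera call takes 0.05 s, during which the arm holds its last target. There are 200 camera calls.

## Working session

There is one attempt and no reset: what is moved stays moved. The work goes in short steps, Python scripts to look and compute and a tool call to move; the robot and the scene stay as the last step left them, time stands still between calls to the robot, and variables do not carry over. Pictures are saved under pics/ and viewed, at most 12 in all, crops included, and the job is handed in when it is done.

Besides the shell and the picture viewer there is one more tool, called after "Call:" as name(argument=value, ...) on one line, values as JSON. servo_tool: Moves the arm, as the interface text tells. Its arguments: {"type":"object","properties":{"steps":{"type":"string"},"grip_force":{"type":"number"}},"required":["steps"]}

```bash
mkdir -p pics; cat > h.py <<'E'
from workcell import *
import numpy as np, cv2
def cast(name,uv,z):
    p=camera_params(name); K=np.array(p["mtx"]); R=np.array(p["rotation"]); c=np.array(p["position"])
    d=p.get("dist",None)
    uv=np.atleast_2d(np.array(uv,float))
    n=np.c_[uv,np.ones(len(uv))]@np.linalg.inv(K).T
    w=(n*[1,-1,-1])@R.T
    return c+w*((z-c[2])/w[:,2])[:,None]
def snap(name,fn):
    im=read_camera(name)[:,:,::-1].copy(); cv2.imwrite("pics/"+fn,im); return im
E
python3 - <<'E'
from h import *
s=observe(); print(s)
for n in ("top","side"):
    print(n,camera_params(n)); snap(n,n+"0.png")
E
```

```text
{'clock': 0.0, 'joint_pos': array([ 5.95128904e+01,  2.18409935e+01,  7.43841994e+01, -1.11033879e-03,
        8.38580350e+01, -1.23363221e+01]), 'dq': array([ 0.03704609,  0.03968232,  0.01800285, -0.0537147 ,  0.03312274,
       -0.01184546]), 'tau': array([ 5.72327508e-05, -4.37941289e+01, -2.24557686e+01,  7.13530881e-02,
        3.52825981e-02, -1.18479661e-04]), 'position': array([171.18354021, 522.34912079, 212.14102938]), 'orientation': array([-1.79918458e+02, -1.67033033e-02,  1.61849320e+02]), 'force': array([-0.17284434, -0.21050972,  0.09040933]), 'moment': array([ 0.01825499, -0.05973545, -0.00323366]), 'finger_force': 0.0, 'gripper_width': 88.0377224012965}
top {'mtx': array([[413.54478863,   0.        , 285.41539496],
       [  0.        , 413.54478863, 208.77510961],
       [  0.        ,   0.        ,   1.        ]]), 'position': array([ 384.40842851,   -3.68402107, 1018.8060739 ]), 'rotation': array([ 10.58038225,  -0.31570192, -88.46975068])}
side {'mtx': array([[480.9916995 ,   0.        , 282.25168434],
       [  0.        , 480.9916995 , 207.81558102],
       [  0.        ,   0.        ,   1.        ]]), 'position': array([344.65010716, 648.80162719, 766.47329406]), 'rotation': array([  46.95720632,   -0.7859726 , -161.22468767])}
```

```bash
sed -i 's/R=np.array(p\["rotation"\])/R=Rotation.from_euler("xyz",p["rotation"],degrees=True).as_matrix()/; 1a from scipy.spatial.transform import Rotation' h.py
```

```text
(no output)
```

View pics/top0.png

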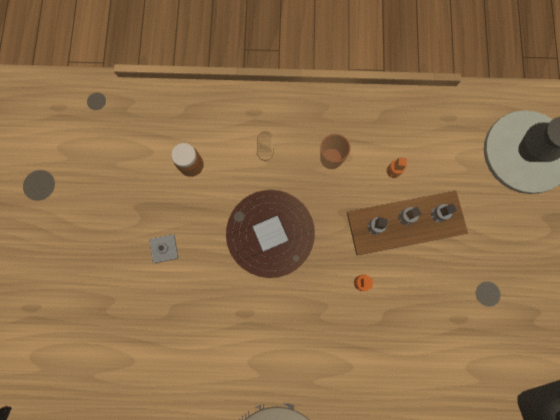

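View pics/side0.png

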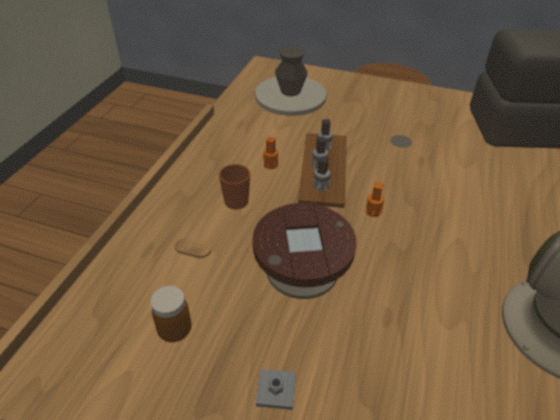

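Candidates, top view: the plate is the grey square with a nut at (164,249). Round grey discs at (39,185), (96,101) and (488,293) are only stains. The pocket is the pale square at (270,233). The steel sockets stand on the board at (378,225), (411,214) and (445,211). Orange look-alikes at (398,167) and (363,283) get left alone. Next is a close crop with measurements.

```bash
python3 - <<'E'
from h import *
t=cv2.imread("pics/top0.png"); s=cv2.imread("pics/side0.png")
def crop(im,u,v,w,h,f): return cv2.resize(im[v:v+h,u:u+w],None,fx=f,fy=f,interpolation=cv2.INTER_CUBIC)
A=np.hstack([crop(t,140,224,50,50,5.6),crop(t,245,208,50,50,5.6)])
B=crop(t,340,185,140,75,4)
C=np.hstack([crop(s,250,365,50,50,4.8),crop(s,275,215,60,50,4.8)])
h=np.zeros((580,800,3),np.uint8); h[:280,:560]=A; h[280:580,:560]=B
h[:240,560:800]=C[:, :240]; h[240:480,560:800]=cv2.resize(C[:,240:],(240,240))
cv2.imwrite("pics/crop1.png",h)
def quad(im,name,box,mask,z):
    u,v,w,hh=box; m=np.zeros(mask.shape,np.uint8); m[v:v+hh,u:u+w]=mask[v:v+hh,u:u+w]
    m=cv2.morphologyEx(m,cv2.MORPH_CLOSE,np.ones((5,5),np.uint8))
    c=max(cv2.findContours(m,0,2)[0],key=cv2.contourArea)
    p=cast(name,c[:,0,:],z)[:,:2].astype(np.float32); r=cv2.minAreaRect(p)
    M=cv2.moments(c); ct=cast(name,[[M["m10"]/M["m00"],M["m01"]/M["m00"]]],z)[0]
    print(name,r,ct.round(1))
for n,im,b1,b2 in(("top",t,(140,224,50,50),(245,208,50,50)),("side",s,(248,360,60,55),(275,215,60,50))):
    hsv=cv2.cvtColor(im,cv2.COLOR_BGR2HSV)
    grey=((hsv[...,1]<70)*255).astype(np.uint8)
    quad(im,n,b1,grey,12)
    quad(im,n,b2,((hsv[...,1]<70)&(hsv[...,2]>110)).astype(np.uint8)*255,87)
g=cv2.cvtColor(t,cv2.COLOR_BGR2HSV)
# board
m=cv2.inRange(g,(0,60,30),(30,255,115)); m[:180]=0;m[262:]=0;m[:,:335]=0;m[:,475:]=0
m=cv2.morphologyEx(m,cv2.MORPH_CLOSE,np.ones((9,9),np.uint8)); m=cv2.morphologyEx(m,cv2.MORPH_OPEN,np.ones((5,5),np.uint8))
c=max(cv2.findContours(m,0,2)[0],key=cv2.contourArea)
print("board",cv2.minAreaRect(c),cv2.minAreaRect(cast("top",c[:,0,:],15)[:,:2].astype(np.float32)))
E
```

```text
top ((466.85540771484375, 289.74188232421875), (60.4401969909668, 61.35374069213867), 12.353269577026367) [466.7 289.6  12. ]
top ((501.7366027832031, 29.44771957397461), (61.94735336303711, 61.933956146240234), 25.106504440307617) [501.5  29.4  87. ]
side ((465.7136535644531, 294.4853820800781), (59.751426696777344, 63.6815185546875), 13.212445259094238) [465.5 295.5  12. ]
side ((502.0888977050781, 27.921646118164062), (61.712196350097656, 57.487884521484375), 24.84961700439453) [501.9  28.8  87. ]
board ((406.02056884765625, 222.68954467773438), (44.37010955810547, 113.34806060791016), 79.04593658447266) ((546.0841064453125, -302.340087890625), (108.76055145263672, 280.4579772949219), 12.502683639526367)
```

View pics/crop1.png

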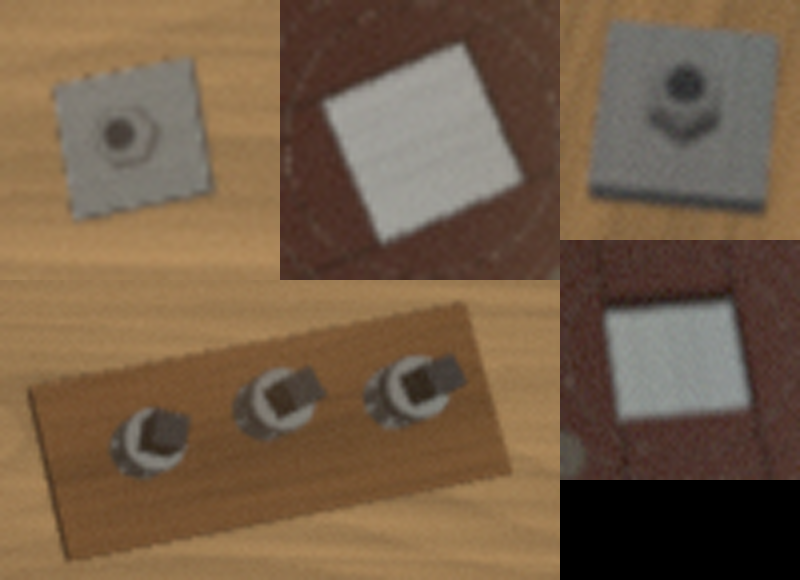

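The crop confirms the plate with its hex nut and an empty pocket, plus three steel sockets whose adapters have different yaws. Plate is at about (466.5, 290.5) with yaw 12.5°. Pocket is at about (501.7, 29) with yaw 25°. Moving now.

Call:
servo_tool(steps="-29.5 -10.7 11 0 88; -29.5 -10.7 11 0 88; -29.5 -10.7 11 0 88; -29.5 -10.7 11 0 88; -29.5 -10.7 11 0 88; -29.5 -10.7 11 0 88; -29.5 -10.7 11 0 88; -29.5 -10.7 11 0 88", grip_force=30)

```text
clock: 0.77
position: [369.8, 366.5, 124.1]
orientation: [-180.0, -0.0, 161.8]
force: [0.5, 0.3, 1.0]
gripper_width: 88.1
finger_force: 0.0
```

Call:
servo_tool(steps="-29.3 -10.7 11 0 88; -29.3 -10.7 11 0 88; -29.3 -10.7 11 0 70; -29.3 -10.7 11 -0.011 60; 0 0 0 0 60; 0 0 0 0 60")

```text
clock: 1.27
position: [467.3, 289.6, 79.8]
orientation: [-179.9, -0.1, 162.3]
force: [-0.0, -0.1, -0.3]
gripper_width: 63.3
finger_force: 0.0
```

```bash
python3 - <<'E'
from h import *
t=snap("top","top1.png"); s=snap("side","side1.png")
cv2.imwrite("pics/c2.png",np.hstack([cv2.resize(t[170:330,90:250],(400,400)),cv2.resize(s[220:420,180:380],(400,400))]))
# nut and sockets estimate from initial
print(cast("top",[[162.9,248.3]],28), cast("side",[[250+125/4.8,365+95/4.8]],28))
E
```

```text
[[465.34835941 286.02467054  28.        ]] [[464.37162295 296.28280414  28.        ]]
```

View pics/c2.png

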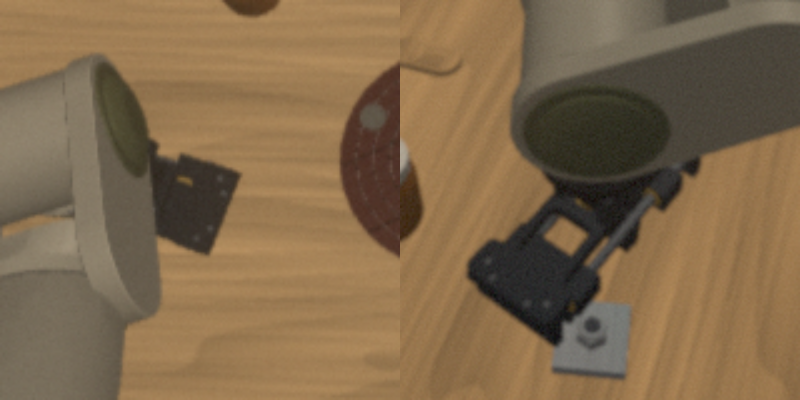

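The arm hides the plate from the top view. The side view (right half) shows the nut at (592,325), and the gripper is about right. Descend and close.

Call:
servo_tool(steps="0 0 25 0 60; 0 0 25 0 60; 0 0 10 0 60; 0 0 5 0 60; 0 0 0 0 20; 0 0 0 0 20; 0 0 0 0 20; 0 0 0 0 20")

```text
clock: 2.03
position: [467.4, 290.8, 16.8]
orientation: [179.9, 0.1, 162.5]
force: [0.1, 0.2, 0.3]
gripper_width: 35.9
finger_force: 0.0
```

Call:
servo_tool(steps="0 0 0 0 20; 0 0 0 0 20; 0 0 0 0 20; 0 0 0 0 20", grip_force=50)

```text
clock: 2.37
position: [467.0, 290.6, 15.9]
orientation: [180.0, 0.0, 162.5]
force: [0.1, 0.7, 0.1]
gripper_width: 19.9
finger_force: 0.0
```

```bash
python3 - <<'E'
from h import *
t=snap("top","top2.png"); s=snap("side","side2.png")
cv2.imwrite("pics/c3.png",np.hstack([cv2.resize(t[170:330,90:250],(400,400)),cv2.resize(s[300:420,220:340],(400,400))]))
E
```

```text
(no output)
```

View pics/c3.png

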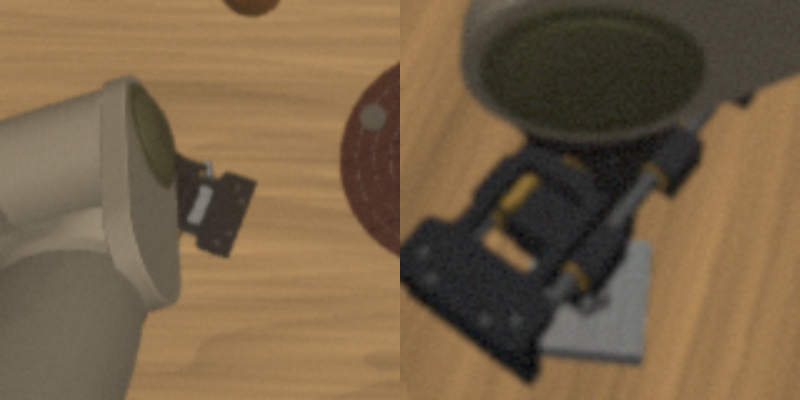

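```bash
cat >> h.py <<'E'
def proj(name,P):
    p=camera_params(name); K=np.array(p["mtx"]); R=Rotation.from_euler("xyz",p["rotation"],degrees=True).as_matrix()
    q=(np.atleast_2d(P)-p["position"])@R*[1,-1,-1]; q=q@K.T
    return q[:,:2]/q[:,2:]
E
python3 - <<'E'
from h import *
o=observe(); T=o["position"]; print(T,o["gripper_width"],o["finger_force"],o["joint_pos"])
R=Rotation.from_euler("xyz",o["orientation"],degrees=True).as_matrix()
P=np.array([T,T-19*R[:,2],T-64*R[:,2],T+R[:,1]*12,T-R[:,1]*12,[466.5,290.5,12],[466.5,290.5,28]])
print(((proj("side",P)-[220,300])*400/120+[400,0]).round()); print(((proj("top",P)-[90,170])*2.5).round())
u=(np.array([595,300])-[400,0])*.3+[220,300]
print(cast("side",[u],28))
# plate corners: right-bottom (643,362), right-top (650,240), left-bottom(540,355)
print(cast("side",(np.array([[642,355],[652,240],[540,348]])-[400,0])*.3+[220,300],12))
E
```

```text
[466.9867614  290.55791061  15.79308992] 19.600350406006985 0.0 [ 1.95548133e+01  3.44303252e+01  8.94923449e+01 -1.35370493e-03
  5.60739316e+01 -5.29227978e+01]
[[586. 282.]
 [586. 264.]
 [586. 216.]
 [571. 301.]
 [600. 264.]
 [586. 286.]
 [587. 271.]]
[[181. 195.]
 [176. 193.]
 [161. 189.]
 [170. 191.]
 [193. 199.]
 [182. 196.]
 [178. 194.]]
[[457.7583186  303.25792329  28.        ]]
[[430.0072761  314.2987719   12.        ]
 [443.34902323 256.46710954  12.        ]
 [477.26351479 327.08625313  12.        ]]
```

```bash
python3 - <<'E'
from h import *
s=cv2.imread("pics/side2.png"); t=cv2.imread("pics/top2.png")
a=cv2.resize(s[360:410,250:300],(500,500),interpolation=cv2.INTER_CUBIC)
b=cv2.resize(t[230:270,145:170],(300,480),interpolation=cv2.INTER_CUBIC)
a=cv2.convertScaleAbs(a,alpha=1.8); b=cv2.convertScaleAbs(b,alpha=1.8)
o=np.zeros((500,800,3),np.uint8); o[:,:500]=a; o[:480,500:]=b
cv2.imwrite("pics/c4.png",o)
E
```

```text
(no output)
```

View pics/c4.png

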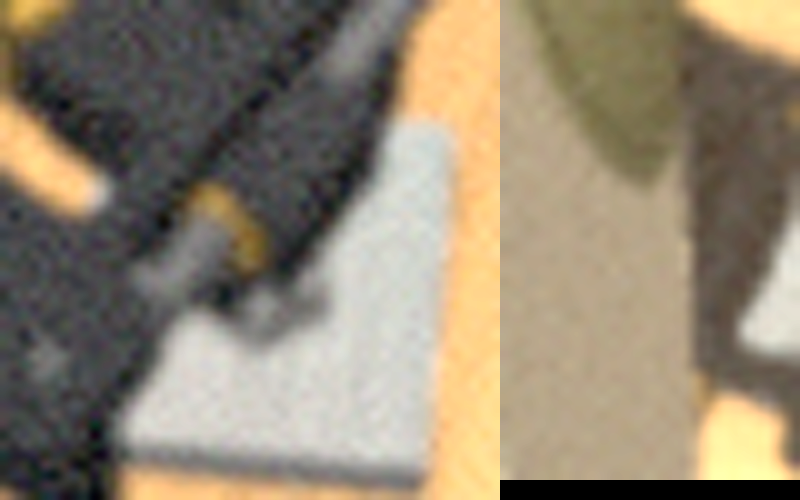

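Call:
servo_tool(steps="0 0 0 0 8; 0 0 0 0 8; 0 0 0 0 8")

```text
clock: 2.72
position: [466.9, 290.6, 15.7]
orientation: [-180.0, -0.0, 162.5]
force: [0.2, 0.3, -0.0]
gripper_width: 7.9
finger_force: 0.0
```

```bash
python3 - <<'E'
from h import *
o=observe(); T=o["position"]; R=Rotation.from_euler("xyz",o["orientation"],degrees=True).as_matrix()
for h in (60,80,100,120,150):
    print(h,[ (R.T@(p-T)).round() for p in cast("top",[[90+255/2.5,170+182/2.5],[90+228/2.5,170+257/2.5]],h)],
     [ (R.T@(p-T)).round() for p in cast("side",(np.array([[535,382],[405,290],[550,310],[430,225]])-[400,0])*.3+[220,300],h)])
E
```

```text
60 [array([-34., -73., -44.]), array([ 38., -75., -44.])] [array([ 23.,  68., -44.]), array([-51.,  71., -44.]), array([  8.,  38., -44.]), array([-63.,  39., -44.])]
80 [array([-34., -78., -64.]), array([ 37., -80., -64.])] [array([ 29.,  75., -64.]), array([-43.,  77., -64.]), array([ 14.,  46., -64.]), array([-55.,  47., -64.])]
100 [array([-33., -83., -84.]), array([ 36., -85., -84.])] [array([ 34.,  82., -84.]), array([-36.,  84., -84.]), array([ 20.,  53., -84.]), array([-47.,  54., -84.])]
120 [array([ -33.,  -88., -104.]), array([  35.,  -90., -104.])] [array([  40.,   88., -104.]), array([ -28.,   90., -104.]), array([  27.,   61., -104.]), array([ -39.,   62., -104.])]
150 [array([ -32.,  -95., -134.]), array([  34.,  -97., -134.])] [array([  49.,   98., -134.]), array([ -16.,  100., -134.]), array([  36.,   72., -134.]), array([ -27.,   73., -134.])]
```

Call:
servo_tool(steps="0 0 -30 0 88; 0 0 -30 0 88; 0 0 0 0 88; 0 0 0 0 88; 0 0 0 0 88; 0 0 0 0 88")

```text
clock: 3.22
position: [466.3, 290.3, 74.6]
orientation: [-179.9, -0.1, 162.5]
force: [-0.1, -0.4, 0.0]
gripper_width: 46.5
finger_force: 0.0
```

```bash
python3 - <<'E'
from h import *
o=observe(); T=o["position"]; print(T,o["gripper_width"])
R=Rotation.from_euler("xyz",o["orientation"],degrees=True).as_matrix()
s=snap("side","side3.png"); t=snap("top","top3.png")
for n,im in(("side",s),("top",t)):
  for z in(0,-19,-64):
    for y in(-44,0,44):
      p=proj(n,T+R@[0,y,z])[0]; cv2.circle(im,(int(p[0]*4),int(p[1]*4)),3,(0,255 if z==0 else 0,255),-1,shift=2) if 0 else cv2.drawMarker(im,tuple(int(round(v)) for v in p),(0,255,0) if z==0 else ((0,0,255) if z==-19 else (255,0,0)),0,5,1)
o=np.hstack([cv2.resize(s[270:420,190:340],(500,500),interpolation=cv2.INTER_CUBIC),cv2.resize(t[180:300,110:182],(300,500),interpolation=cv2.INTER_CUBIC)])
cv2.imwrite("pics/c5.png",cv2.convertScaleAbs(o,alpha=1.7))
E
```

```text
[466.33697293 290.32160933  74.61554067] 46.459660992766075
```

View pics/c5.png

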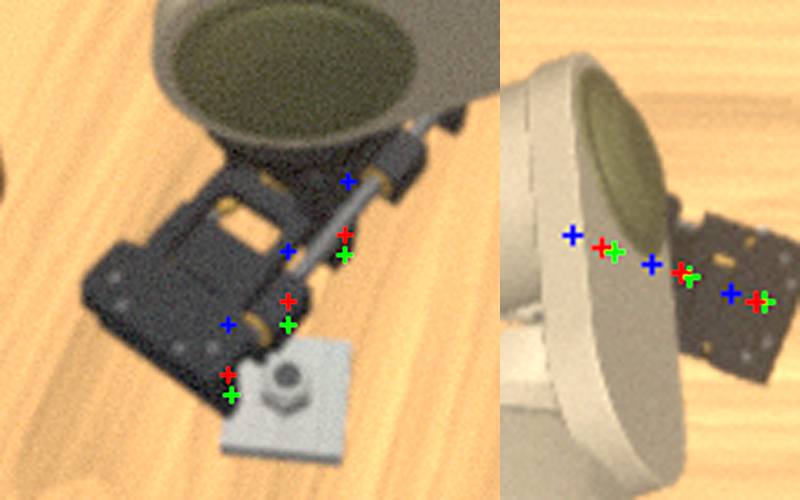

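The nut is at crop (287,375) in the side view. Judging by the markers, the fingertips look about 19 mm higher than the reported TCP, which would explain the empty close. I'll descend further, watching the force.

Call:
servo_tool(steps="0 0 25 0 60; 0 0 25 0 60; 0 0 12 0 60; 0 0 4 0 60; 0 0 2 0 60; 0 0 2 0 60; 0 0 2 0 60; 0 0 0 0 60")

```text
clock: 3.98
position: [467.2, 290.7, 4.1]
orientation: [180.0, 0.0, 162.5]
force: [0.9, 0.1, -0.7]
gripper_width: 59.7
finger_force: 0.0
```

Call:
servo_tool(steps="0 0 0 0 44; 0 0 0 0 44; 0 0 1.5 0 44; 0 0 1.5 0 44; 0 0 1.5 0 44; 0 0 0 0 44")

```text
clock: 4.48
position: [466.8, 290.5, -1.1]
orientation: [-180.0, -0.0, 162.5]
force: [-0.5, 0.8, -0.4]
gripper_width: 44.1
finger_force: 0.0
```

Call:
servo_tool(steps="0 0 0 0 18; 0 0 0 0 18; 0 0 0 0 18; 0 0 0 0 18")

```text
clock: 4.82
position: [467.1, 290.6, -0.4]
orientation: [180.0, 0.0, 162.5]
force: [-5.6, -0.1, 18.2]
gripper_width: 19.8
finger_force: 49.0
```

Contact at a width of 19.8 means the pads are on the nut's chamfer, so the tips are about 27 mm higher than reported. Open and go lower, guarded.

Call:
servo_tool(steps="0 0 0 0 44; 0 0 0 0 44; 0 0 0 0 44; 0 0 3 0 44; 0 0 3 0 44; 0 0 2 0 44; 0 0 0 0 44")

```text
clock: 5.4
position: [466.6, 290.4, -9.5]
orientation: [-180.0, -0.1, 162.5]
force: [1.0, 0.3, -0.6]
gripper_width: 44.0
finger_force: 0.0
```

Call:
servo_tool(steps="0 0 1 0 44; 0 0 1 0 44; 0 0 0 0 44")

```text
clock: 5.65
position: [466.9, 290.5, -10.9]
orientation: [-180.0, -0.0, 162.5]
force: [-0.9, 0.5, -0.7]
gripper_width: 44.2
finger_force: 0.0
```

Call:
servo_tool(steps="0 0 0.7 0 44; 0 0 0 0 18; 0 0 0 0 18; 0 0 0 0 18; 0 0 0 0 18; 0 0 0 0 18; 0 0 0 0 18")

```text
clock: 6.23
position: [467.0, 290.6, -11.4]
orientation: [180.0, 0.0, 162.5]
force: [-0.2, 0.9, 0.6]
gripper_width: 22.9
finger_force: 50.0
```

Call:
servo_tool(steps="0 0 -10 0 18; 0 0 -33 0 18; 0 0 -33 0 18; 0 0 -33 0 18; 0 0 -10 0 18; 0 0 0 0 18")

```text
clock: 6.73
position: [467.8, 290.9, 109.8]
orientation: [179.8, 0.2, 162.5]
force: [-0.7, 0.0, -5.5]
gripper_width: 23.1
finger_force: 50.0
```

Call:
servo_tool(steps="-14 -29.9 0 0 18; -14 -29.9 0 0 18; -14 -29.9 0 0 18; -14 -29.9 0 0 18; -14 -29.9 0 0 18; -14 -29.9 0 0 18; -14 -29.9 0 0 18; -14 -29.9 0 0 18")

```text
clock: 7.4
position: [500.5, 27.3, 105.3]
orientation: [-180.0, -0.2, 162.5]
force: [0.7, 0.1, -4.1]
gripper_width: 23.4
finger_force: 50.0
```

Call:
servo_tool(steps="0 0 0 -0.109 18; 0 0 0 -0.109 18; 0 0 0 0 18; 0 0 0 0 18")

```text
clock: 7.73
position: [500.8, 28.9, 105.9]
orientation: [180.0, -0.2, 174.8]
force: [0.2, -0.5, -4.3]
gripper_width: 23.3
finger_force: 50.0
```

```bash
python3 - <<'E'
from h import *
o=observe(); print(o["position"],o["orientation"],o["gripper_width"])
s=snap("side","side4.png"); t=snap("top","top4.png")
a=cv2.resize(s[180:300,240:360],(500,500),interpolation=cv2.INTER_CUBIC); b=cv2.resize(t[185:285,225:285],(300,500),interpolation=cv2.INTER_CUBIC)
cv2.imwrite("pics/c6.png",cv2.convertScaleAbs(np.hstack([a,b]),alpha=1.6))
E
```

```text
[500.82937482  28.90583326 105.89461497] [179.98224694  -0.18647875 174.78183594] 23.280531093298432
```

View pics/c6.png

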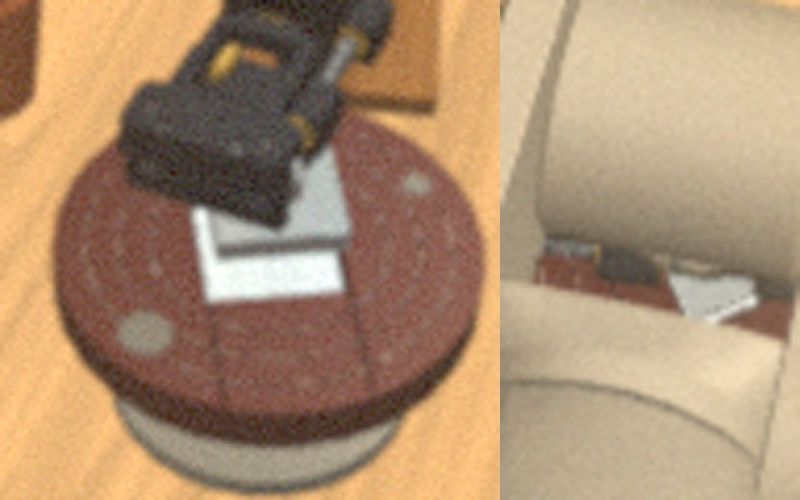

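The plate is held level just above the pocket. Its near top edge runs (217,242)–(350,235) in the left crop. The pocket rim's near edge runs (207,302)–(343,292).

```bash
python3 - <<'E'
from h import *
f=500/120
def c(n,pts,z,off=(240,180),f=f): return cast(n,np.array(pts)/f+off,z)[:,:2]
P=c("side",[[217,243],[351,236],[336,155]],129.3); Q=c("side",[[207,302],[343,292]],94)
P2=c("side",[[222,255],[349,247]],117.3)
for n,p in(("plate",P),("pocket",Q),("platebot",P2)):
    d=p[1]-p[0]; print(n,p.round(1),np.linalg.norm(d).round(1),"yaw",np.degrees(np.arctan2(d[1],d[0])).round(1)%90)
    m=(p[0]+p[1])/2; u=d/np.linalg.norm(d); nrm=np.array([-u[1],u[0]]); 
    if nrm[1]>0:nrm=-nrm
    print(" centre", m+nrm*(31 if n=="pocket" else 30))
t=cv2.imread("pics/top4.png")
# top: plate corner (705,322) in crop, bottom
print(cast("top",[[225+205/5,185+315/5],[225+170/5,185+275/5],[225+257/5,185+292/5]],129.3))
E
```

```text
plate [[5.130e+02 7.090e+01]
 [4.589e+02 4.730e+01]
 [4.787e+02 2.000e-01]] 59.1 yaw 23.599999999999994
 centre [497.94930684  31.59401657]
pocket [[515.4  74.8]
 [459.5  48.7]] 61.7 yaw 25.099999999999994
 centre [500.59016122  33.70804994]
platebot [[511.8  66.2]
 [460.1  42.7]] 56.8 yaw 24.400000000000006
 centre [498.36898752  27.15656999]
[[463.73421513  35.28133457 129.3       ]
 [480.56202957  50.98010093 129.3       ]
 [474.24291865  13.24112257 129.3       ]]
```

Call:
servo_tool(steps="-1.8 0.6 6 -0.007 18; 0 0 6 0 18; 0 0 6 0 18; 0 0 4 0 18; 0 0 2 0 18; 0 0 2 0 18; 0 0 2 0 18; 0 0 0 0 18")

```text
clock: 8.5
position: [503.4, 29.2, 79.3]
orientation: [-180.0, -0.0, 175.4]
force: [-0.2, 0.4, -4.1]
gripper_width: 23.3
finger_force: 50.0
```

Call:
servo_tool(steps="0 0 1.5 0 18; 0 0 1.5 0 18; 0 0 1 0 18; 0 0 0 0 18")

```text
clock: 8.83
position: [502.9, 28.9, 75.6]
orientation: [-180.0, -0.1, 175.4]
force: [-4.3, -2.2, -1.2]
gripper_width: 22.9
finger_force: 50.0
```

Call:
servo_tool(steps="0 0 1 0 18; 0 0 0 0 18; 0 0 0 0 18")

```text
clock: 9.08
position: [503.0, 28.9, 75.6]
orientation: [-180.0, -0.0, 175.4]
force: [-8.3, -3.0, 9.2]
gripper_width: 23.3
finger_force: 50.0
```

Call:
servo_tool(steps="0 0 -0.7 0 30; 0 0 0 0 44; 0 0 0 0 50; 0 0 0 0 50; 0 0 -20 0 60; 0 0 -40 0 88; 0 0 -40 0 88; 0 0 0 0 88")

```text
clock: 9.75
position: [506.6, 28.9, 182.0]
orientation: [-179.9, 0.7, 175.4]
force: [0.3, -0.2, 0.3]
gripper_width: 74.5
finger_force: 0.0
```

```bash
python3 - <<'E'
from h import *
t=cv2.imread("pics/top0.png"); s=cv2.imread("pics/side0.png")
a=cv2.resize(t[198:242,365:465],(800,352),interpolation=cv2.INTER_CUBIC)
b=[cv2.resize(s[v:v+30,u:u+33],(264,240),interpolation=cv2.INTER_CUBIC) for u,v in((306,154),(304,133),(309,118))]
o=np.zeros((592,800,3),np.uint8); o[:352]=a; o[352:,:792]=np.hstack(b)
cv2.imwrite("pics/c7.png",cv2.convertScaleAbs(o,alpha=2))
E
```

```text
(no output)
```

View pics/c7.png

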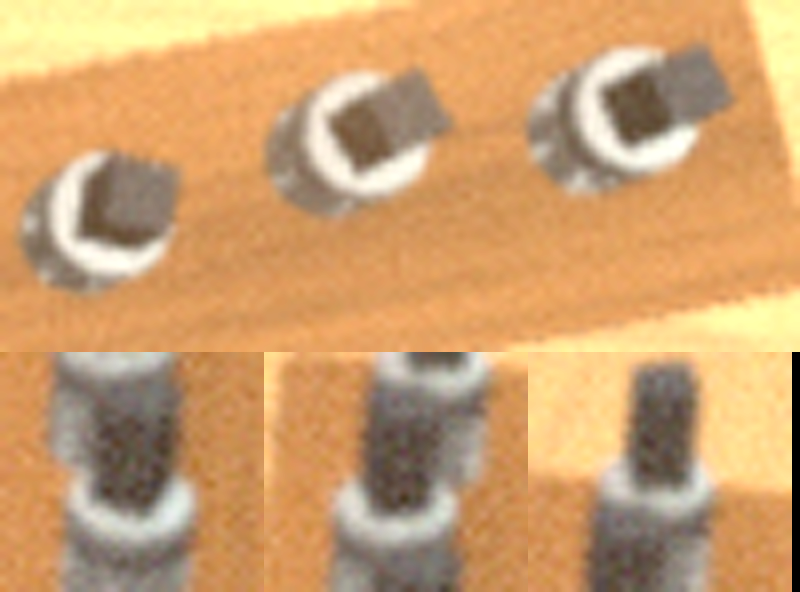

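The crop shows the adapter tops at (141,193), (411,109) and (700,82), with barrel shoulders at (112,214), (367,134) and (638,110). The grey square is the top face at z=95.

```bash
python3 - <<'E'
from h import *
top={"A":[(122,152),(180,172),(160,235),(103,215)],"B":[(370,95),(420,68),(455,122),(402,150)],"C":[(663,65),(708,45),(735,100),(690,120)]}
sh={"A":(112,214),"B":(367,134),"C":(638,110)}
for k in top:
    q=cast("top",np.array(top[k])/8+[365,198],95)[:,:2]; e=np.roll(q,-1,0)-q
    L=np.hypot(*e.T).round(1); y=np.degrees(np.arctan2(e[:,1],e[:,0]))%90
    print(k,q.mean(0).round(1),L,y.round(0),"shoulder",cast("top",[np.array(sh[k])/8+[365,198]],57)[0].round(1))
# refine yaw: fit grey mask min area rect of top faces
t=cv2.imread("pics/top0.png"); 
a=np.array([546,-302.]); c,s=np.cos(np.radians(12.5)),np.sin(np.radians(12.5))
print([a+k*80*np.array([-s,c]) for k in(1,0,-1)])
o=observe(); print(o["position"],o["orientation"],o["joint_pos"].round(1))
# head/wheel nut check
print(cast("side",[[276,382]],28))
E
```

```text
A [ 532.3 -224.8] [17.2 19.1 16.9 19. ] [72. 72. 72. 73.] shoulder [ 532.  -225.2   57. ]
B [ 558.8 -302.2] [16.7 18.  17.5 17.8] [30. 32. 29. 29.] shoulder [ 558. -301.   57.]
C [ 568.7 -384.4] [14.5 17.2 14.5 17.2] [25. 24. 25. 24.] shoulder [ 567.4 -381.5   57. ]
[array([ 528.68483088, -223.89631943]), array([ 546., -302.]), array([ 563.31516912, -380.10368057])]
[506.63371314  28.88182175 182.00838399] [-179.93851328    0.71831296  175.39205588] [-10.1  18.7  84.5   0.   76.  -95.5]
[[466.008347   291.81735488  28.        ]]
```

Call:
servo_tool(steps="-6.2 -31.4 8 0 60; -6.2 -31.4 8 0 60; -6.2 -31.4 8 0 60; -6.2 -31.4 8 0 44; -6.2 -31.4 8 0 44; -6.2 -31.4 8 0 44; -6.2 -31.4 8 0 44; -6.2 -31.4 8 0 44")

```text
clock: 10.42
position: [532.9, -226.8, 110.6]
orientation: [-180.0, 0.0, 175.4]
force: [0.9, 0.5, 1.1]
gripper_width: 44.5
finger_force: 0.0
```

Call:
servo_tool(steps="0 0 0 0.117 44; 0 0 0 0.117 44; 0 0 0 0 44; 0 0 0 0 44")

```text
clock: 10.75
position: [532.8, -225.2, 111.1]
orientation: [180.0, 0.0, 162.2]
force: [0.6, 0.6, -0.3]
gripper_width: 44.2
finger_force: 0.0
```

```bash
python3 - <<'E'
from h import *
o=observe(); print(o["position"],o["orientation"])
t=snap("top","top5.png"); s=snap("side","side5.png")
# plate seated: plate top z=99
hsv=cv2.cvtColor(s,cv2.COLOR_BGR2HSV); m=((hsv[...,1]<75)&(hsv[...,2]>70)).astype(np.uint8)*255
k=np.zeros_like(m); k[205:275,265:340]=255; m&=k; m=cv2.morphologyEx(m,cv2.MORPH_OPEN,np.ones((3,3),np.uint8));m=cv2.morphologyEx(m,cv2.MORPH_CLOSE,np.ones((5,5),np.uint8))
c=max(cv2.findContours(m,0,2)[0],key=cv2.contourArea); print(cv2.minAreaRect(cast("side",c[:,0,:],99)[:,:2].astype(np.float32)))
a=cv2.resize(s[200:270,265:345],(400,350),interpolation=cv2.INTER_CUBIC); b=cv2.resize(s[90:160,290:370],(400,350),interpolation=cv2.INTER_CUBIC)
cv2.imwrite("pics/c8.png",cv2.convertScaleAbs(np.hstack([a,b]),alpha=1.7))
E
```

```text
[ 532.84852116 -225.16349822  111.06523463] [1.79998995e+02 6.99434995e-03 1.62164776e+02]
((502.24920654296875, 32.323543548583984), (64.66281127929688, 67.27175903320312), 25.730798721313477)
```

View pics/c8.png

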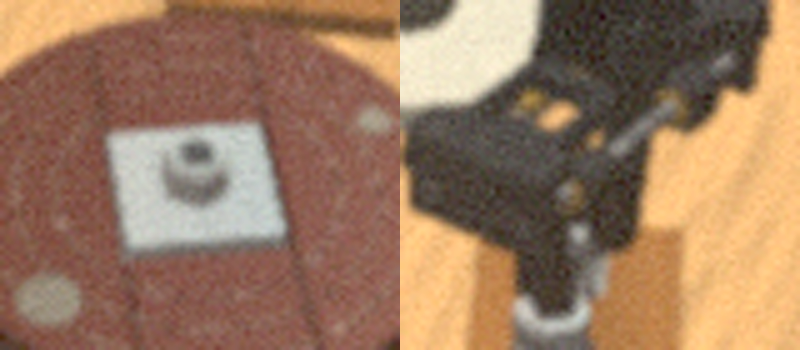

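The plate sits flat and square in the pocket, with its nut top at crop (195,155). The gripper is above socket A, at the right of the crop. Descend onto the adapter.

Call:
servo_tool(steps="0 0 20 0 44; 0 0 20 0 44; 0 0 20 0 44; 0 0 10 0 44; 0 0 5 0 44; 0 0 0 0 44")

```text
clock: 11.35
position: [532.7, -224.9, 35.8]
orientation: [180.0, -0.1, 162.0]
force: [-0.3, -0.0, 0.3]
gripper_width: 44.1
finger_force: 0.0
```

Call:
servo_tool(steps="0 0 0 0 12; 0 0 0 0 12; 0 0 0 0 12; 0 0 0 0 12; 0 0 0 0 12; 0 0 0 0 12")

```text
clock: 11.85
position: [533.1, -225.4, 37.0]
orientation: [-180.0, 0.1, 162.0]
force: [0.2, 0.2, 5.8]
gripper_width: 19.8
finger_force: 49.3
```

```bash
python3 - <<'E'
from h import *
print(observe()["position"], cast("side",[[265+197/5,200+155/5]],115))
E
```

```text
[ 533.10951337 -225.3774867    37.02130027] [[500.66441534  32.10549296 115.        ]]
```

Call:
servo_tool(steps="0 0 -8 0 12; 0 0 -28 0 12; 0 0 -28 0 12; 0 0 -28 0 12; 0 0 -28 0 12; 0 0 0 0 12")

```text
clock: 12.35
position: [534.3, -226.2, 161.5]
orientation: [-179.9, 0.5, 162.0]
force: [0.8, -0.7, -3.3]
gripper_width: 19.8
finger_force: 49.3
```

Call:
servo_tool(steps="13.5 29 0 0 12; 13.5 29 0 0 12; 13.5 29 0 0 12; 13.5 29 0 0 12; 13.5 29 0 0 12; 13.5 29 0 0 12; 13.5 29 0 0 12; 13.5 29 0 0 12")

```text
clock: 13.02
position: [500.6, 30.4, 154.9]
orientation: [-180.0, -0.2, 162.0]
force: [0.8, -0.4, -3.1]
gripper_width: 19.9
finger_force: 49.5
```

Call:
servo_tool(steps="0 0 0 -0.113 12; 0 0 0 -0.114 12; 0 0 0 0 12; 0 0 0 0 12")

```text
clock: 13.35
position: [501.4, 28.9, 155.3]
orientation: [180.0, -0.1, 174.8]
force: [-0.3, -0.3, -3.9]
gripper_width: 19.8
finger_force: 49.5
```

Call:
servo_tool(steps="-1 0 8 0 12; 0 0 6 0 12; 0 0 3 0 12; 0 0 2 0 12; 0 0 1.5 0 12; 0 0 1 0 12; 0 0 0 0 12")

```text
clock: 13.93
position: [503.2, 28.4, 136.9]
orientation: [-180.0, 0.1, 174.9]
force: [-6.7, -0.4, 17.7]
gripper_width: 19.7
finger_force: 49.8
```

Call:
servo_tool(steps="0 0 -1.5 0 12; 1.5 0 0 0 12; 0 0 1 0 12; 0 0 1 0 12; 0 0 1 0 12; 0 0 0 0 12")

```text
clock: 14.43
position: [503.1, 28.5, 136.7]
orientation: [-180.0, 0.4, 175.0]
force: [-5.7, 0.3, 29.2]
gripper_width: 19.6
finger_force: 49.8
```

Call:
servo_tool(steps="0 0 0 0.08 12; 0 0 0 0.08 12; 0 0 0 0.08 12; 0 0 0 0 12")

```text
clock: 14.77
position: [503.8, 28.3, 136.8]
orientation: [179.9, 0.5, 161.0]
force: [-2.2, -0.3, 27.1]
gripper_width: 19.5
finger_force: 49.8
```

Call:
servo_tool(steps="0 0 0 0.08 12; 0 0 0 0.08 12; 0 0 0 0.08 12; 0 0 0 0.08 12; 0 0 0 0 12")

```text
clock: 15.18
position: [504.0, 28.1, 136.8]
orientation: [179.8, 0.5, 142.6]
force: [-1.7, -1.7, 25.3]
gripper_width: 19.7
finger_force: 49.8
```

Call:
servo_tool(steps="0 0 -4 0 12; 0 0 -1 -0.03 12; 0 0 0 0 12")

```text
clock: 15.43
position: [501.1, 28.9, 137.9]
orientation: [-180.0, -0.0, 144.6]
force: [-0.7, 0.1, -3.8]
gripper_width: 19.5
finger_force: 49.8
```

Call:
servo_tool(steps="0 0 1 0 12; 0 0 1 0 12; 0 0 0.7 0 12; 0 0 0 0 12")

```text
clock: 15.77
position: [501.5, 28.8, 136.9]
orientation: [180.0, 0.1, 144.6]
force: [-5.5, -0.1, 14.5]
gripper_width: 19.6
finger_force: 49.8
```

Call:
servo_tool(steps="0 0 0.5 0.04 12; 0 0 0 -0.08 12; -0.8 0.8 0 0.04 12; 0.8 0.8 0 0 12; 0.8 -0.8 0 0 12; 0 0 0 0 12")

```text
clock: 16.27
position: [502.7, 29.1, 136.9]
orientation: [179.9, 0.3, 144.6]
force: [-0.8, -4.7, 12.5]
gripper_width: 19.4
finger_force: 49.8
```

Call:
servo_tool(steps="0 0 -3 -0.1 12; 0 0 0 -0.1 12; 0 0 0 -0.11 12; 0 0 0 -0.11 12; 0 0 0 -0.11 12; 0 0 0 0 12; 0 0 0 0 12")

```text
clock: 16.85
position: [501.0, 30.1, 137.5]
orientation: [180.0, -0.1, 174.8]
force: [-0.1, 0.6, -4.3]
gripper_width: 19.4
finger_force: 49.8
```

Call:
servo_tool(steps="0 0 1 0 12; 0 0 1 0 12; 0 0 1 0 12; 0 0 0 0 12")

```text
clock: 17.18
position: [501.5, 30.0, 136.9]
orientation: [-180.0, 0.1, 174.8]
force: [-5.8, 0.4, 14.1]
gripper_width: 19.7
finger_force: 49.8
```

Call:
servo_tool(steps="0 0 0.5 0.04 12; 0 0 0 -0.08 12; -0.8 0.8 0 0.04 12; 0.8 0.8 0 0 12; 0.8 -0.8 0 0 12; 0 0 0 0 12")

```text
clock: 17.68
position: [502.5, 30.3, 136.9]
orientation: [-179.9, 0.4, 174.8]
force: [1.7, -0.9, 11.8]
gripper_width: 19.5
finger_force: 49.8
```

A stops on top of the nut at both hex phases. I'll stand it back on the board.

Call:
servo_tool(steps="0 0 -11 0.113 12; 0 0 -10 0.113 12; 0 0 0 0 12; 0 0 0 0 12; 0 0 0 0 12")

```text
clock: 18.1
position: [500.1, 31.0, 154.8]
orientation: [-180.0, -0.1, 162.2]
force: [-0.8, 0.4, -4.1]
gripper_width: 19.7
finger_force: 49.8
```

Call:
servo_tool(steps="-13.8 -29.2 0 0 12; -13.8 -29.2 0 0 12; -13.8 -29.2 0 0 12; -13.8 -29.2 0 0 12; -13.8 -29.2 0 0 12; -13.8 -29.2 0 0 12; -13.8 -29.2 0 0 12; -13.8 -29.2 0 0 12")

```text
clock: 18.77
position: [533.0, -226.8, 154.5]
orientation: [180.0, -0.1, 162.1]
force: [0.4, -0.1, -4.3]
gripper_width: 19.2
finger_force: 49.8
```

Call:
servo_tool(steps="0 0 0 0 12; 0 0 30 0 12; 0 0 30 0 12; 0 0 30 0 12; 0 0 15 0 12; 0 0 7 0 12; 0 0 0 0 12; 0 0 0 0 12")

```text
clock: 19.43
position: [533.7, -225.3, 43.9]
orientation: [-180.0, 0.0, 162.1]
force: [-0.2, 0.2, -4.1]
gripper_width: 19.5
finger_force: 49.8
```

Call:
servo_tool(steps="0 0 2 0 12; 0 0 2 0 12; 0 0 1 0 12; 0 0 1 0 12; 0 0 0 0 12; 0 0 0 0 12")

```text
clock: 19.93
position: [533.4, -225.3, 37.7]
orientation: [-180.0, 0.0, 162.0]
force: [-0.2, -0.4, -3.6]
gripper_width: 19.6
finger_force: 49.8
```

Call:
servo_tool(steps="0 0 0.6 0 12; 0 0 0.6 0 12; 0 0 0 0 12")

```text
clock: 20.18
position: [533.5, -225.4, 37.1]
orientation: [-180.0, 0.0, 162.0]
force: [-2.6, 1.3, 4.1]
gripper_width: 19.5
finger_force: 49.8
```

Call:
servo_tool(steps="0 0 0 0 20; 0 0 0 0 26; 0 0 0 0 40; 0 0 0 0 44; 0 0 0 0 44")

```text
clock: 20.6
position: [533.4, -225.4, 36.2]
orientation: [-180.0, 0.0, 162.0]
force: [-0.4, -0.4, -1.0]
gripper_width: 43.5
finger_force: 0.0
```

Call:
servo_tool(steps="0 0 -10 0 44; 0 0 -25 0 44; 0 0 -30 0 44; 0 0 0 0 44; 0 0 0 0 44")

```text
clock: 21.02
position: [534.0, -225.7, 103.2]
orientation: [-179.9, 0.2, 162.0]
force: [-0.8, -0.7, -0.6]
gripper_width: 43.9
finger_force: 0.0
```

Call:
servo_tool(steps="-15.8 -21.6 0 0 44; -15.8 -21.6 0 0 44; -15.7 -21.5 0 0 44; 0 0 0 0.122 44; 0 0 0 0.122 44; 0 0 0 0.122 44; 0 0 0 0.122 44; 0 0 0 0.122 44")

```text
clock: 21.68
position: [557.9, -301.2, 100.1]
orientation: [-180.0, -0.1, 126.7]
force: [0.1, -0.3, -0.2]
gripper_width: 44.3
finger_force: 0.0
```

Call:
servo_tool(steps="0 0 0 0.122 44; 0 0 0 0 44; 0 0 0 0 44")

```text
clock: 21.93
position: [558.0, -301.2, 100.5]
orientation: [-180.0, -0.1, 120.3]
force: [-0.1, -0.6, -0.2]
gripper_width: 44.0
finger_force: 0.0
```

```bash
python3 - <<'E'
from h import *
o=observe(); print(o["position"],o["orientation"])
t=snap("top","top6.png"); s=snap("side","side6.png")
a=cv2.resize(s[110:190,285:365],(400,400),interpolation=cv2.INTER_CUBIC); b=cv2.resize(t[190:260,350:420],(400,400),interpolation=cv2.INTER_CUBIC)
cv2.imwrite("pics/c9.png",cv2.convertScaleAbs(np.hstack([a,b]),alpha=1.8))
E
```

```text
[ 558.03602149 -301.2365955   100.52058403] [-1.79966378e+02 -8.42815683e-02  1.20288571e+02]
```

View pics/c9.png

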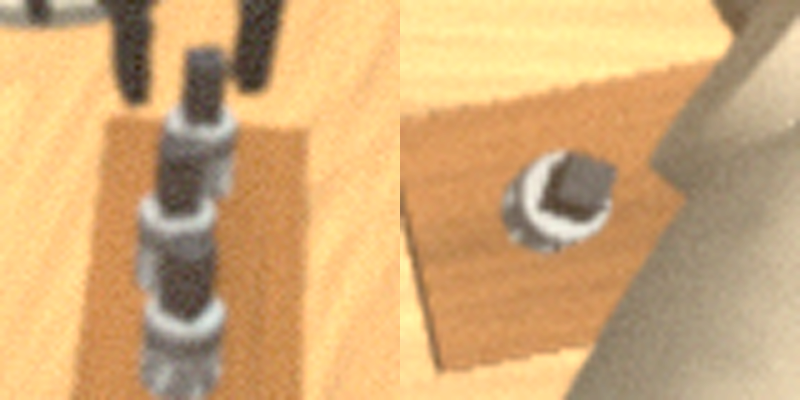

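A is standing upright on the board (crop (180,330)). The fingers straddle B from above. Descend and grip B.

Call:
servo_tool(steps="0 0 20 0 44; 0 0 20 0 44; 0 0 14 0 44; 0 0 7 0 44; 0 0 3 0 44; 0 0 0 0 44")

```text
clock: 22.53
position: [558.3, -301.4, 37.1]
orientation: [-180.0, -0.0, 120.1]
force: [0.0, 0.3, 0.2]
gripper_width: 44.1
finger_force: 0.0
```

Call:
servo_tool(steps="0 0 0 0 12; 0 0 0 0 12; 0 0 0 0 12; 0 0 0 0 12; 0 0 0 0 12; 0 0 0 0 12")

```text
clock: 23.03
position: [558.7, -301.6, 37.9]
orientation: [180.0, 0.1, 120.1]
force: [0.5, 0.5, 2.9]
gripper_width: 19.6
finger_force: 49.7
```

Call:
servo_tool(steps="0 0 -8 0 12; 0 0 -28 0 12; 0 0 -28 0 12; 0 0 -28 0 12; 0 0 -28 0 12; 0 0 0 0 12")

```text
clock: 23.53
position: [559.8, -302.6, 163.2]
orientation: [179.8, 0.5, 120.1]
force: [0.7, -0.0, -2.2]
gripper_width: 19.6
finger_force: 49.7
```

Call:
servo_tool(steps="31.5 11.6 0 0 12; 31.5 11.6 0 0 12; 31.5 11.6 0 0 12; 31.5 11.6 0 0 12; 31.5 11.6 0 0 12; 31.5 11.6 0 0 12; 31.5 11.6 0 0 12; 31.5 11.6 0 0 12")

```text
clock: 24.2
position: [511.1, -35.2, 156.1]
orientation: [-179.9, -0.1, 120.1]
force: [0.8, -0.6, -3.4]
gripper_width: 19.6
finger_force: 49.7
```

Call:
servo_tool(steps="31.4 11.7 0 0 12; 31.4 11.7 0 0 12; 0 0 0 0.087 12; 0 0 0 0 12; 0 0 0 0 12; 0 0 0 0 12")

```text
clock: 24.7
position: [501.1, 28.5, 156.8]
orientation: [-179.9, -0.0, 115.2]
force: [-0.5, -0.6, -3.3]
gripper_width: 19.8
finger_force: 49.7
```

Call:
servo_tool(steps="0.2 0.6 8 0 12; 0 0 6 0 12; 0 0 3 0 12; 0 0 1 0 12; 0 0 1 0 12; 0 0 1 0 12; 0 0 1 0 12; 0 0 0 0 12")

```text
clock: 25.37
position: [501.6, 29.6, 136.3]
orientation: [-180.0, 0.0, 115.1]
force: [0.2, -0.5, -3.9]
gripper_width: 19.6
finger_force: 49.7
```

Call:
servo_tool(steps="0 0 1 0 12; 0 0 1 0 12; 0 0 1 0 12; 0 0 0 0 12")

```text
clock: 25.7
position: [501.9, 29.5, 133.3]
orientation: [180.0, 0.0, 115.1]
force: [1.8, -1.6, -4.1]
gripper_width: 19.6
finger_force: 49.7
```

B is dropping over the nut. Continue down.

Call:
servo_tool(steps="0 0 2 0 12; 0 0 2 0 12; 0 0 2 0 12; 0 0 2 0 12; 0 0 0 0 12")

```text
clock: 26.12
position: [501.6, 29.5, 125.0]
orientation: [-180.0, -0.0, 115.1]
force: [1.2, -1.0, -3.5]
gripper_width: 19.6
finger_force: 49.7
```

Call:
servo_tool(steps="0 0 1 0 12; 0 0 1 0 12; 0 0 1 0 12; 0 0 0.7 0 12; 0 0 0 0 12; 0 0 0 0 12")

```text
clock: 26.62
position: [501.7, 29.6, 121.9]
orientation: [180.0, 0.0, 115.1]
force: [0.1, -0.8, 2.2]
gripper_width: 19.9
finger_force: 49.7
```

Call:
servo_tool(steps="0 0 0.8 0 12; 0 0 0.6 0 12; 0 0 0 0 12; 0 0 0 0 12; 0 0 0 0 12")

```text
clock: 27.03
position: [502.0, 29.6, 121.7]
orientation: [179.9, 0.1, 115.1]
force: [-2.3, -0.3, 13.3]
gripper_width: 19.6
finger_force: 49.8
```

```bash
python3 - <<'E'
from h import *
o=observe(); print({k:np.round(o[k],2) for k in("clock","position","orientation","force","moment","gripper_width")})
E
```

```text
{'clock': np.float64(27.03), 'position': array([502.03,  29.63, 121.74]), 'orientation': array([1.799e+02, 7.000e-02, 1.151e+02]), 'force': array([-2.33, -0.31, 13.26]), 'moment': array([-0.15,  0.57,  0.01]), 'gripper_width': np.float64(19.63)}
```

```bash
python3 -c "
from workcell import *
print(job_done())"
```

```text
the job is handed in; nothing more can be done
None
```

I handed the job in at about 27 s: the plate is flat and square in the pocket, and the second socket tried is over the nut, upright, gripped and held with about 13 N. The first socket did not fit and stands upright on the board; that it is fully home is judged from height and force readings, not a picture.

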